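# Free the red-capped vial from its screw clamp

## Task

Release the clamp that holds the red-capped vial: turn its black knob the way it will go, until the keeper is swung well clear of the cap (a good 65 degrees). One of the two clamps has a reverse thread and nothing shows which, so try one way and, if it stops dead, turn it the other way. Then lift the red-capped vial out and stand it upright in the steel tray; leave the other clamp closed on the blue-capped vial.

Things in the scene. Friction and masses are not known exactly. Their poses are not given: they have to be found in the camera images.
- red_vial: Loose glass vial, 18 mm across, 58 mm tall, about 18 g, ribbed red cap (19 mm across, top 12 mm). Origin: centre of its underside, z up. It stands at random in one of two like clamps (a blue-capped vial in the other), in a 40 x 40 mm block (top at z = 34 mm) with a 23 mm hole, floor at z = 8 mm: cap at z = 54 to 66 mm. It must rise 26 mm to come out and cannot while the keeper covers it.
- grip_a (a point): Centre of clamp A's black knob bar, at z = 92 mm on the knob's upright axis. Bar: 14 mm thick (this frame's x), 42 mm long (y), z = 79 to 103 mm; take it across its thickness. The frame turns with the knob. A steel keeper arm 10 to 12 mm wide (z = 68 to 73 mm) reaches along -y, its tip 71 mm from the axis, over the cap of the vial, which stands 65 mm from the axis on a fixed base plate.
- grip_b (a point): The same point of clamp B, which looks exactly like clamp A (fixed dark base plate 62 x 136 x 8 mm, aluminium pillar under the knob). At the start the red-capped vial's clamp is the one whose grip point is 65 mm horizontally from that vial. Their base plates never touch.
- knob_a (a joint): Turn of clamp A's knob (rad): 0 = tight, keeper over the cap (start); grows as it loosens, to a stop at 1.6. One clamp loosens counter-clockwise seen from above, the other clockwise; nothing visible tells which. The tightening way is blocked by a hard stop at 0. Loosening takes about 0.06 N m; the knob does not rise noticeably and stays where it is left.
- knob_b (a joint): The same for clamp B's knob: 0 tight, growing to 1.6 as it loosens, whichever way that is.
- tray: Flat steel instrument tray, 121 mm (its x) by 215 mm (its y), rim 13 to 15 mm high, empty, fixed to the desk. Origin: centre of its underside, at z = 0; the inner floor lies 2 mm above it. Left of it stands a tall microscope (right of y = -0.12 m is clear of it; up to z = 0.48 m), its eyepieces leaning towards the robot: pass above it or well round its front, and use the middle of the tray.

How it is judged:
By the outcome, as a careful person would: the job done as asked, in the order asked, and still so for the second after the job is handed in, with the robot touching nothing.
It also fails if it takes over 58 s, if anything falls off the work surface, if the arm or the gripper's body presses on something with over 40 N, if the wrist force passes 120 N, or if a joint passes its speed limit or range.

## Robot

A 6-joint arm with a two-finger parallel gripper is mounted at the origin on a cart in front of the work surface, level with it; the furniture and walls round the work are solid. World frame = base frame: x ahead of the robot, y to its left, z up, the work surface at z = 0. Lengths are in m, angles in rad, forces in N, time in s.
With the tool pointing down it reaches from about 0.35 to 0.775 m from the base axis. Payload 7.3 kg.
Tool frame: the origin (TCP) lies at the very end of the fingers, on their centre line; the grasp point (between the pads) lies 19 mm behind it (robot.hold_point_z is the distance from the TCP to the grasp point, in m); z points along the fingers, y is the direction in which the jaws open and shut (so a half turn about z gives the same grasp; the last joint's range is limited). The gripper opens to 92 mm and grips with 3 to 60 N. Pads are 19 mm wide; open, the fingers measure 130 mm over their backs; the gripper's body (75 mm by 190 mm) begins 47 mm behind the grasp point.
Start: joints at [1.037, 0.342, 1.524, -0, 1.275, -0.146], TCP at [0.199, 0.486, 0.227] pointing down, gripper open.
Joint ranges: [-2.53, 2.53], [-0.77, 2.02], [0.04, 2.7], [-1, 4.14], [0.28, 2.66], [-3.11, 3.11]. Speed limits (rad/s): [2.57, 2.57, 3.14, 3.14, 3.14, 3.14].

## Interface

Orientations are given as [roll, pitch, yaw] about the fixed x, y, z axes, in that order (R = Rz(yaw) Ry(pitch) Rx(roll)).
In Python, from cell import monitor, viewer, robot gives the robot as it stands.
- The arm moves only by the tool move_arm, never from a script. Its argument "deltas" is a list of rows, each an object of numbers: "x", "y", "z": the shift along the tool's x, y, z in m; "wx", "wy", "wz": the turn, a rotation vector about the tool's x, y, z in degrees; "hand": the opening, from 0 (shut) to 1 (fully open). In form: [{"x": .., "y": .., "z": .., "wx": .., "wy": .., "wz": .., "hand": ..}, ...]. A call has 1 to 8 rows; each row is the pose to reach, as a shift and turn from the pose commanded when the call began, along the tool's axes at that moment; what a row does not reach only later rows make up. A row lasts 1/8 s, in which the tool goes at most 62.5 mm and 10.7 degrees, less where a joint would pass 70% of its speed; a pose out of reach is approached as far as the arm can. A call with a gripper value outside its range is refused whole. The fingers move at their own pace and stop on an object; "grip_force" is the grip in N (left out, the last holds). Time passes only in rows, so rows that repeat a pose let the fingers close. It gives the time, the measured TCP pose, the force and the opening at its end, in the units of the state.
- monitor.observe(): the state, without advancing time (a new reading comes with each control period).
- viewer.read_camera(name): name is "scene" or "side" or "wrist"; returns the picture (480x640x3 uint8, red, green, blue); there is no depth.
- viewer.camera_params(name): a dict with "camera_matrix" (3x3 intrinsics, pixels), "k1" (the pictures are not rectified: a ray, as slopes to the right and down, at radius r is drawn at 1 + k1 r^2 times it, then the intrinsics apply), "R" (3x3) and "t" (3): a world point X has camera coordinates R X + t. Camera axes: x right, y down, z forward; pixel columns grow to the right and rows downward; lengths in m; the calibration is good to about 2 mm. A picture is of the moment at which its call begins: read the wrist's pose just before it. camera_params takes no time and is no camera call; for the wrist camera it gives the pose at the moment of the call.
- robot.hand_in(): hands the job in, once; it reports no verdict.
The state is a dict: "time": time; "qpos": joint angles; "qvel": joint speeds; "joint_efforts": joint torques, N m; "tool_pos": TCP position; "tool_rot": TCP orientation; "contact_force": force on the tool from outside, world axes, zero at the start; "torque": the same for the moment, N m; "opening": finger opening in m.
Only numpy, scipy, OpenCV 4.12 (cv2) and the standard library are available. Lean on these libraries where they do the work, as an engineer would, in place of code of your own. Each camera call takes 0.05 s, during which the arm holds its last target. There are 200 camera calls.

## Working session

There is one attempt and no reset: what is moved stays moved. The work goes in short steps, Python scripts to look and compute and a tool call to move; the robot and the scene stay as the last step left them, time stands still between calls to the robot, and variables do not carry over. Pictures are saved under pics/ and viewed, about 8 in all and at most 12, crops included, and the job is handed in when it is done.

Besides the shell and the picture viewer there is one more tool, called as name(argument=value, ...) on one line, values as JSON. move_arm: Moves the arm, as the interface text tells. Its arguments: {"type":"object","properties":{"deltas":{"type":"array","items":{"type":"object","properties":{"x":{"type":"number"},"y":{"type":"number"},"z":{"type":"number"},"wx":{"type":"number"},"wy":{"type":"number"},"wz":{"type":"number"},"hand":{"type":"number"}}}},"grip_force":{"type":"number"}},"required":["deltas"]}

```bash
ls; mkdir -p pics
python3 - <<'E'
from cell import monitor, viewer, robot
import cv2, numpy as np
s=monitor.observe(); print(s['time'],s['tool_pos'],s['tool_rot'],s['opening'],robot.hold_point_z)
for n in ('scene','side'):
    p=viewer.camera_params(n); im=viewer.read_camera(n); cv2.imwrite(f'pics/{n}0.png',im[:,:,::-1])
    print(n,np.array(p['camera_matrix']).round(1).tolist(),p['k1'],np.round(p['R'],3).tolist(),(-np.array(p['R']).T@p['t']).round(3))
E
```

```text
pics
0.0 [0.19828593 0.48566096 0.2260491 ] [-3.14005886e+00 -2.52372606e-04  2.75375625e+00] 0.09180311950669984 0.0188
scene [[617.6, 0.0, 316.2], [0.0, 617.6, 238.8], [0.0, 0.0, 1.0]] -0.15468774430515198 [[0.811, -0.585, -0.008], [-0.431, -0.588, -0.685], [0.396, 0.559, -0.728]] [ 0.147 -0.769  0.698]
side [[611.1, 0.0, 330.4], [0.0, 611.1, 240.7], [0.0, 0.0, 1.0]] 0.016466174758490947 [[0.994, -0.107, 0.019], [-0.049, -0.599, -0.8], [0.097, 0.794, -0.6]] [ 0.447 -0.957  0.594]
```

View pics/scene0.png

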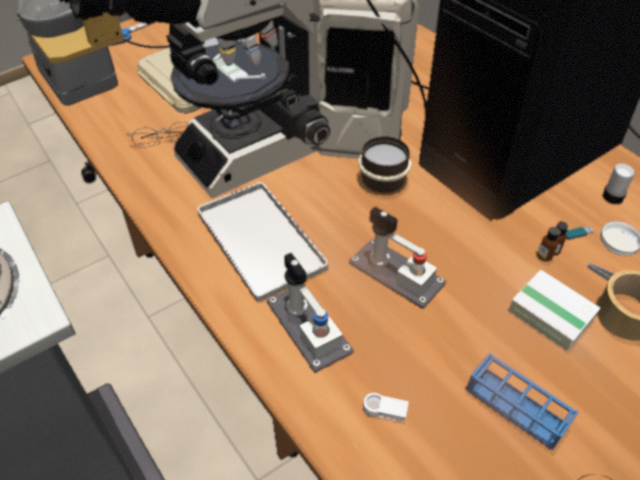

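View pics/side0.png

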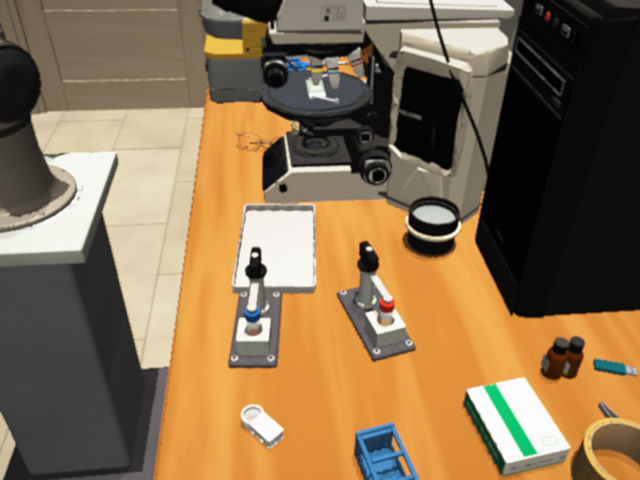

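Scene view: the red cap is at (420,257) with its knob at (382,220), and the blue cap is at (320,320) with its knob at (293,268). The tray is centred near (262,240). In the side view the red cap is at (387,304), its knob at (368,256), and the tray near (278,247).

```bash
cat > h.py <<'E'
from cell import monitor, viewer, robot
import cv2, numpy as np
def ray(p,uv):
    K=np.array(p['camera_matrix']); R=np.array(p['R']); t=np.array(p['t'])
    d=np.array([p['k1'],0,0,0,0.])
    xy=cv2.undistortPoints(np.array([[uv]],float),K,d)[0,0]
    v=R.T@np.array([*xy,1]); return -R.T@t, v/np.linalg.norm(v)
def plane(p,uv,z):
    o,v=ray(p,uv); return o+v*(z-o[2])/v[2]
def tri(a,b):
    (o1,v1),(o2,v2)=a,b
    k=np.linalg.lstsq(np.c_[v1,-v2],o2-o1,rcond=None)[0]
    x,y=o1+k[0]*v1,o2+k[1]*v2
    return (x+y)/2,np.linalg.norm(x-y)
def proj(p,X):
    K=np.array(p['camera_matrix']); R=np.array(p['R'])
    return cv2.projectPoints(np.array([X],float),cv2.Rodrigues(R)[0],np.array(p['t'],float),K,np.array([p['k1'],0,0,0,0.]))[0][0,0]
def blobs(m,box,minA=15):
    x0,y0,x1,y1=box; n,l,s,c=cv2.connectedComponentsWithStats(m[y0:y1,x0:x1].astype(np.uint8))
    return sorted([(int(s[i,4]),(c[i]+[x0,y0]).round(1).tolist(),(s[i,:4]+[x0,y0,0,0]).tolist()) for i in range(1,n) if s[i,4]>=minA],reverse=True)
E
python3 - <<'E'
from h import *
B={'scene':dict(red=(400,240,440,275),blue=(305,305,340,335),kr=(362,198,402,245),kb=(278,248,312,290),tray=(190,175,335,305)),
'side':dict(red=(370,290,405,320),blue=(238,300,270,330),kr=(352,235,385,275),kb=(240,240,272,280),tray=(225,195,325,300))}
r={}
P={n:viewer.camera_params(n) for n in B}
for n in B:
    im=cv2.imread(f'pics/{n}0.png').astype(int); b,g,rr=im[...,0],im[...,1],im[...,2]
    M=dict(red=(rr>120)&(g<80)&(b<80),blue=(b>100)&(rr<80)&(b-rr>50),kr=im.max(2)<60,kb=im.max(2)<60,tray=(im.min(2)>150)&(np.ptp(im,axis=2)<40))
    for k in B[n]:
        bl=blobs(M[k],B[n][k]); print(n,k,bl[:2]); r[n,k]=bl[0]
    c=max(cv2.findContours(M['tray'][B[n]['tray'][1]:B[n]['tray'][3],B[n]['tray'][0]:B[n]['tray'][2]].astype(np.uint8),0,2)[0],key=cv2.contourArea)
    q=cv2.approxPolyDP(cv2.convexHull(c),6,True)[:,0]+np.array(B[n]['tray'][:2])
    print('tray corners',[plane(P[n],u,0.014)[:2].round(3).tolist() for u in q])
for k in ('red','blue','kr','kb'):
    X,e=tri(ray(P['scene'],r['scene',k][1]),ray(P['side'],r['side',k][1])); print(k,X.round(4),round(e,4))
s=[cv2.resize(cv2.imread(f'pics/{n}0.png')[y:y+150,x:x+130],None,fx=3,fy=3,interpolation=2) for n,x,y in (('scene',340,190),('side',320,225))]
cv2.imwrite('pics/crop0.png',np.hstack(s))
E
```

```text
scene red [(41, [418.4, 257.8], [414, 254, 11, 7])]
scene blue [(58, [319.6, 318.8], [314, 315, 13, 7])]
scene kr [(288, [385.0, 223.3], [372, 212, 24, 23])]
scene kb [(381, [294.0, 272.8], [285, 255, 21, 31])]
scene tray [(6686, [258.9, 239.9], [198, 189, 130, 108]), (164, [308.3, 297.0], [301, 287, 18, 18])]
tray corners [[0.513, -0.1], [0.503, -0.293], [0.388, -0.285], [0.405, -0.077]]
side red [(93, [387.0, 304.7], [380, 299, 14, 13])]
side blue [(83, [251.8, 313.1], [244, 308, 16, 10])]
side kr [(407, [367.1, 259.5], [358, 242, 20, 31])]
side kb [(352, [255.6, 266.8], [246, 248, 20, 31])]
side tray [(5357, [278.2, 248.3], [232, 205, 84, 95]), (36, [286.1, 204.2], [269, 204, 34, 2])]
tray corners [[0.522, -0.087], [0.506, -0.294], [0.412, -0.316], [0.389, -0.282], [0.405, -0.084]]
red [ 0.5921 -0.3877  0.0537] 0.0021
blue [ 0.4184 -0.3918  0.0567] 0.0028
kr [ 0.5732 -0.3335  0.0878] 0.0001
kb [ 0.4253 -0.3251  0.0778] 0.0012
```

View pics/crop0.png

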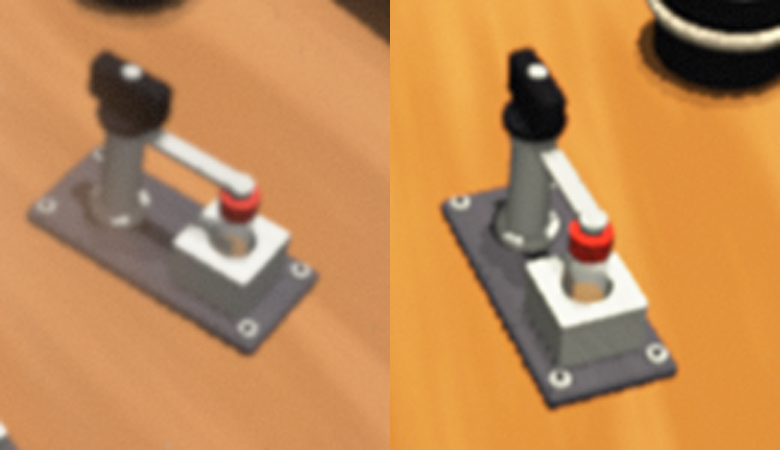

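The crop confirms that the red-capped vial sits under the keeper of the right-hand clamp. The knob bar lines up with the keeper and has a white dot on its axis: scene (383.3,213.7), side (369,248.7). The plate screws are visible and give the heading.

Run:
```python
from h import *
S,D=[viewer.camera_params(n) for n in ('scene','side')]
X,e=tri(ray(S,(383.5,213.8)),ray(D,(369,248.7))); print('dot',X.round(4),e, plane(S,(383.5,213.8),.103).round(4),plane(D,(369,248.7),.103).round(4))
X,e=tri(ray(S,(420.7,251.5)),ray(D,(387.7,298))); print('tip',X.round(4),e)
sc=[plane(S,u,.008)[:2].round(4) for u in((355.7,258.3),(373.3,241.7),(440,280),(422.7,299.3))]
sd=[plane(D,u,.008)[:2].round(4) for u in((343.3,292),(409,342.3),(376.7,351))]
print(sc,sd)
for a,b in((sc[0],sc[3]),(sc[1],sc[2]),(sd[0],sd[2])):
    d=b-a; print('dir deg',np.degrees(np.arctan2(d[1],d[0])),np.linalg.norm(d))
s=monitor.observe(); print(s['tool_rot'],s['tool_pos'])
```

```text
dot [ 0.576  -0.3257  0.0992] 0.0009055020066323342 [ 0.5728 -0.329   0.103 ] [ 0.5754 -0.33    0.103 ]
tip [ 0.5917 -0.3902  0.0684] 0.0008287153779280362
[array([ 0.5462, -0.3068]), array([ 0.5889, -0.2962]), array([ 0.6189, -0.4123]), array([ 0.5747, -0.4235])] [array([ 0.5472, -0.3064]), array([ 0.6209, -0.4117]), array([ 0.5761, -0.4231])]
dir deg -76.27608657925616 0.12012967992964932
dir deg -75.51179677196751 0.11991334371119837
dir deg -76.0909004780329 0.12022520534397098
[-3.14021740e+00 -2.10475520e-04  2.75381582e+00] [0.19830123 0.48570666 0.22611752]
```

```bash
cat >> h.py <<'E'
def delta(tgt,yaw=None):
    """tool-frame shift and turn (deg) from the measured pose to a tool-down pose at tgt"""
    from scipy.spatial.transform import Rotation as Ro
    s=monitor.observe(); R=Ro.from_euler('xyz',s['tool_rot'])
    y=s['tool_rot'][2] if yaw is None else np.radians(yaw)
    T=Ro.from_euler('xyz',[np.pi,0,y])
    print('d',R.inv().apply(np.array(tgt)-s['tool_pos']).round(4),'w',(R.inv()*T).as_rotvec(degrees=True).round(2))
E
python3 - <<'E'
from h import *
delta((0.16,0.39,0.54))
D=viewer.camera_params('side')
for z in(.3,.4,.48): print(z,plane(D,(235,2),z).round(3),plane(D,(285,2),z).round(3),plane(viewer.camera_params('scene'),(70,5),z).round(3))
for u in((435,250),(515,315)): print(plane(D,u,0).round(3))
E
```

```text
d [-0.0007 -0.1035 -0.3137] w [-0.08 -0.01  0.  ]
0.3 [0.408 0.092 0.3  ] [0.49 0.09 0.3 ] [0.347 0.148 0.3  ]
0.4 [ 0.422 -0.265  0.4  ] [ 0.476 -0.267  0.4  ] [ 0.297 -0.083  0.4  ]
0.48 [ 0.432 -0.551  0.48 ] [ 0.464 -0.552  0.48 ] [ 0.256 -0.267  0.48 ]
[ 0.707 -0.21   0.   ]
[ 0.783 -0.366  0.   ]
```

move_arm(deltas=[{"y":-0.03,"z":-0.06},{"y":-0.06,"z":-0.12},{"y":-0.08,"z":-0.18},{"y":-0.1,"z":-0.24},{"y":-0.1,"z":-0.3},{"y":-0.1,"z":-0.33},{"y":-0.1,"z":-0.33},{"y":-0.1,"z":-0.33}])

```text
schema error: expected keys x, y, z, wx, wy, wz, hand
```

move_arm(deltas=[{"x":0,"y":-0.03,"z":-0.06,"wx":0,"wy":0,"wz":0,"hand":1},{"x":0,"y":-0.06,"z":-0.12,"wx":0,"wy":0,"wz":0,"hand":1},{"x":0,"y":-0.08,"z":-0.18,"wx":0,"wy":0,"wz":0,"hand":1},{"x":0,"y":-0.1,"z":-0.24,"wx":0,"wy":0,"wz":0,"hand":1},{"x":0,"y":-0.1,"z":-0.3,"wx":0,"wy":0,"wz":0,"hand":1},{"x":0,"y":-0.1,"z":-0.33,"wx":0,"wy":0,"wz":0,"hand":1},{"x":0,"y":-0.1,"z":-0.33,"wx":0,"wy":0,"wz":0,"hand":1},{"x":0,"y":-0.1,"z":-0.33,"wx":0,"wy":0,"wz":0,"hand":1}])

```text
time: 1.1
tool_pos: [0.1607, 0.3935, 0.5555]
tool_rot: [-3.14, -0.0, 2.754]
contact_force: [1.0, 0.0, 0.0]
opening: 0.0918
```

Run:
```python
from h import *
delta((0.42,0.08,0.56),120)
```

```text
d [-0.3586 -0.1922 -0.0042] w [-1.200e-01  2.000e-02  3.778e+01]
```

move_arm(deltas=[{"x":-0.045,"y":-0.024,"z":-0.004,"wx":0,"wy":0,"wz":5,"hand":1},{"x":-0.09,"y":-0.048,"z":-0.004,"wx":0,"wy":0,"wz":10,"hand":1},{"x":-0.135,"y":-0.072,"z":-0.004,"wx":0,"wy":0,"wz":15,"hand":1},{"x":-0.18,"y":-0.096,"z":-0.004,"wx":0,"wy":0,"wz":20,"hand":1},{"x":-0.225,"y":-0.12,"z":-0.004,"wx":0,"wy":0,"wz":25,"hand":1},{"x":-0.27,"y":-0.144,"z":-0.004,"wx":0,"wy":0,"wz":30,"hand":1},{"x":-0.315,"y":-0.168,"z":-0.004,"wx":0,"wy":0,"wz":34,"hand":1},{"x":-0.36,"y":-0.192,"z":-0.004,"wx":0,"wy":0,"wz":38,"hand":1}])

```text
time: 2.1
tool_pos: [0.422, 0.078, 0.5592]
tool_rot: [-3.139, -0.002, 2.088]
contact_force: [0.3, 0.8, 0.7]
opening: 0.0922
```

Run:
```python
from h import *
delta((0.53,-0.32,0.5),104)
```

```text
d [-0.3995 -0.1028  0.0588] w [-0.16 -0.08 15.63]
```

move_arm(deltas=[{"x":-0.05,"y":-0.013,"z":0,"wx":0,"wy":0,"wz":2,"hand":1},{"x":-0.1,"y":-0.026,"z":0,"wx":0,"wy":0,"wz":4,"hand":1},{"x":-0.15,"y":-0.039,"z":0,"wx":0,"wy":0,"wz":6,"hand":1},{"x":-0.2,"y":-0.052,"z":0,"wx":0,"wy":0,"wz":8,"hand":1},{"x":-0.25,"y":-0.065,"z":0,"wx":0,"wy":0,"wz":10,"hand":1},{"x":-0.3,"y":-0.078,"z":0,"wx":0,"wy":0,"wz":12,"hand":1},{"x":-0.35,"y":-0.09,"z":0.01,"wx":0,"wy":0,"wz":14,"hand":1},{"x":-0.4,"y":-0.103,"z":0.03,"wx":0,"wy":0,"wz":15.6,"hand":1}])

```text
time: 3.1
tool_pos: [0.531, -0.3205, 0.5292]
tool_rot: [-3.141, -0.001, 1.817]
contact_force: [-0.4, 0.1, 0.6]
opening: 0.0918
```

Run:
```python
from h import *
delta((0.5745,-0.329,0.2),104)
```

```text
d [-0.0194  0.0404  0.3291] w [-0.05 -0.08  0.13]
```

move_arm(deltas=[{"x":-0.004,"y":0.01,"z":0.05,"wx":0,"wy":0,"wz":0,"hand":1},{"x":-0.008,"y":0.02,"z":0.1,"wx":0,"wy":0,"wz":0,"hand":1},{"x":-0.012,"y":0.03,"z":0.15,"wx":0,"wy":0,"wz":0,"hand":1},{"x":-0.016,"y":0.04,"z":0.2,"wx":0,"wy":0,"wz":0,"hand":1},{"x":-0.02,"y":0.04,"z":0.25,"wx":0,"wy":0,"wz":0,"hand":1},{"x":-0.02,"y":0.04,"z":0.3,"wx":0,"wy":0,"wz":0,"hand":1},{"x":-0.02,"y":0.04,"z":0.33,"wx":0,"wy":0,"wz":0,"hand":1},{"x":-0.02,"y":0.04,"z":0.33,"wx":0,"wy":0,"wz":0,"hand":1}])

```text
time: 4.1
tool_pos: [0.5723, -0.3269, 0.1964]
tool_rot: [-3.136, -0.007, 1.818]
contact_force: [-0.0, -0.0, 0.9]
opening: 0.092
```

Run:
```python
from h import *
s=monitor.observe(); print(s['tool_pos'],s['tool_rot'])
p=viewer.camera_params('wrist'); im=viewer.read_camera('wrist'); cv2.imwrite('pics/w1.png',im[:,:,::-1])
np.savez('w1.npz',**{k:np.array(v) for k,v in p.items()})
print(-np.array(p['R']).T@p['t'], proj(p,(0.5745,-.329,.103)),proj(p,(0.5902,-.392,.066)),p['camera_matrix'],p['k1'])
```

```text
[ 0.57230179 -0.32687224  0.1963569 ] [-3.135935   -0.00699564  1.81825592]
[ 0.55361823 -0.25275809  0.35449215] [327.91661938 248.95379272] [327.24410468 307.80237768] [[367.44370118   0.         323.9077071 ]
 [  0.         367.44370118 239.04607329]
 [  0.           0.           1.        ]] -0.05447038032076046
```

View pics/w1.png

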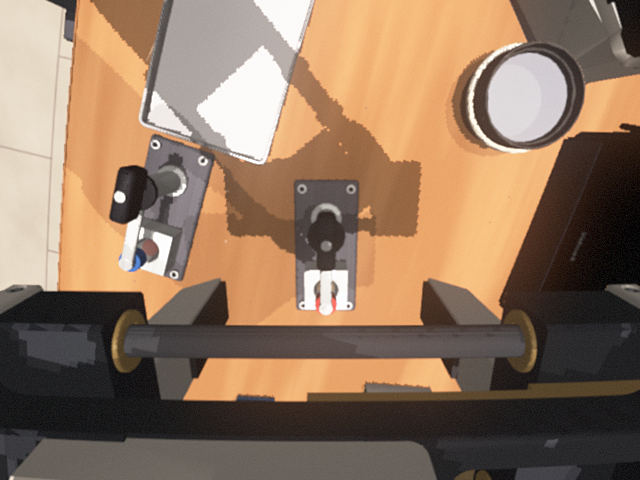

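The wrist view shows knob A's white dot at (326,246), within 3 px of the prediction. The keeper runs straight down to the red cap at (326,303). A round collar wider than the bar sits under it, so the fingertips must stay above z = 79 mm.

Run:
```python
from h import *
p=dict(np.load('w1.npz')); 
d=plane(p,(326,246),.103); print('dot',d)
t=plane(p,(326.5,309),.073);print('tip',t,np.degrees(np.arctan2(*(t-d)[1::-1])),np.linalg.norm((t-d)[:2]))
a=plane(p,(325.5,181),.008);b=plane(p,(326.5,309),.008);print(np.degrees(np.arctan2(*(b-a)[1::-1])))
for u in((302,188),(351,188)):print(plane(p,u,.008))
im=cv2.imread('pics/w1.png')
m=(im.max(2)<45); print(blobs(m,(295,195,360,275))[:3])
delta((d[0],d[1],.13),104)
```

```text
dot [ 0.57262284 -0.3271914   0.103     ]
tip [ 0.58897917 -0.38985644  0.073     ] -75.37148473082337 0.06476447841839685
-75.33037951208367
[ 0.54374322 -0.30537626  0.008     ]
[ 0.58860133 -0.29402735  0.008     ]
[]
d [ 0.0005 -0.0005  0.0692] w [-0.14 -0.18  0.18]
```

move_arm(deltas=[{"x":-0.0015,"y":0.0005,"z":0.03,"wx":0,"wy":0,"wz":0,"hand":1},{"x":-0.0015,"y":0.0005,"z":0.06,"wx":0,"wy":0,"wz":0,"hand":0.7},{"x":-0.0015,"y":0.0005,"z":0.09,"wx":0,"wy":0,"wz":0,"hand":0.5},{"x":-0.0015,"y":0.0005,"z":0.105,"wx":0,"wy":0,"wz":0,"hand":0.4},{"x":-0.0015,"y":0.0005,"z":0.112,"wx":0,"wy":0,"wz":0,"hand":0.4},{"x":-0.0015,"y":0.0005,"z":0.112,"wx":0,"wy":0,"wz":0,"hand":0.4}])

```text
time: 4.9
tool_pos: [0.5756, -0.3299, 0.0895]
tool_rot: [3.141, 0.001, 1.818]
contact_force: [-0.4, 0.2, -0.5]
opening: 0.0461
```

Run:
```python
from h import *
viewer.read_camera('wrist')
viewer.read_camera('wrist')
s=monitor.observe();print(s['tool_pos'],s['tool_rot'],s['qvel'].round(3) if hasattr(s['qvel'],'round') else s['qvel'])
delta((.5733,-.3283,.0835),104.3)
```

```text
[ 0.57578332 -0.33008462  0.09001272] [3.14021492e+00 1.60392749e-03 1.81836837e+00] [-0.002 -0.003  0.002 -0.001 -0.003 -0.   ]
d [ 0.0023 -0.002   0.0065] w [ 0.08  0.09 -0.12]
```

move_arm(deltas=[{"x":0.002,"y":-0.002,"z":0.0065,"wx":0,"wy":0,"wz":0,"hand":0.35},{"x":0.002,"y":-0.002,"z":0.0065,"wx":0,"wy":0,"wz":0,"hand":0.2},{"x":0.002,"y":-0.002,"z":0.0065,"wx":0,"wy":0,"wz":0,"hand":0.1},{"x":0.002,"y":-0.002,"z":0.0065,"wx":0,"wy":0,"wz":0,"hand":0.1},{"x":0.002,"y":-0.002,"z":0.0065,"wx":0,"wy":0,"wz":0,"hand":0.1}], grip_force=20)

```text
time: 5.62
tool_pos: [0.5734, -0.3281, 0.0824]
tool_rot: [3.14, 0.0, 1.818]
contact_force: [3.5, 0.0, -1.3]
opening: 0.0141
```

move_arm(deltas=[{"x":0,"y":0,"z":0,"wx":0,"wy":0,"wz":2,"hand":0.1},{"x":0,"y":0,"z":0,"wx":0,"wy":0,"wz":4,"hand":0.1},{"x":0,"y":0,"z":0,"wx":0,"wy":0,"wz":4,"hand":0.1}])

```text
time: 6.0
tool_pos: [0.5734, -0.3281, 0.0824]
tool_rot: [3.14, 0.0, 1.747]
contact_force: [5.7, 1.1, -0.7]
opening: 0.0139
```

Run:
```python
from h import *
s=monitor.observe();print(s['tool_pos'],s['tool_rot'],s['torque'],s['contact_force'],s['opening'],s['joint_efforts'])
```

```text
[ 0.57343303 -0.32810309  0.08236505] [3.14018857e+00 4.14195685e-04 1.74687348e+00] [ 0.15554568 -0.76556567 -0.02277834] [ 5.69685076  1.08789967 -0.68956554] 0.013862892601502001 [ -2.40952894 -59.56403017 -21.26374125  -1.10761162   1.10215232
   0.09734354]
```

It turned freely by 4° clockwise, with the opening unchanged at 13.9 mm and almost no torque. I'll keep turning that way.

move_arm(deltas=[{"x":0,"y":0,"z":0,"wx":0,"wy":0,"wz":5,"hand":0.1},{"x":0,"y":0,"z":0,"wx":0,"wy":0,"wz":11,"hand":0.1},{"x":0,"y":0,"z":0,"wx":0,"wy":0,"wz":17,"hand":0.1},{"x":0,"y":0,"z":0,"wx":0,"wy":0,"wz":23,"hand":0.1},{"x":0,"y":0,"z":0,"wx":0,"wy":0,"wz":29,"hand":0.1},{"x":0,"y":0,"z":0,"wx":0,"wy":0,"wz":35,"hand":0.1},{"x":0,"y":0,"z":0,"wx":0,"wy":0,"wz":41,"hand":0.1},{"x":0,"y":0,"z":0,"wx":0,"wy":0,"wz":41,"hand":0.1}])

```text
time: 7.0
tool_pos: [0.5737, -0.3281, 0.0824]
tool_rot: [3.14, -0.001, 1.03]
contact_force: [6.1, 1.5, -2.0]
opening: 0.0138
```

Run:
```python
from h import *
s=monitor.observe();print(s['tool_pos'],s['tool_rot'],s['torque'],s['contact_force'],s['opening'])
im=[cv2.resize(viewer.read_camera(n)[y:y+180,x:x+130,::-1],None,fx=3,fy=3,interpolation=2) for n,x,y in(('scene',340,150),('side',320,185))]
cv2.imwrite('pics/k2.png',np.hstack(im))
```

```text
[ 0.5737048  -0.32812107  0.08235291] [ 3.13971363e+00 -7.99708899e-04  1.03041996e+00] [ 0.1266402  -0.85895597 -0.06474188] [ 6.09862021  1.47829352 -2.02792997] 0.013797777124705831
```

View pics/k2.png

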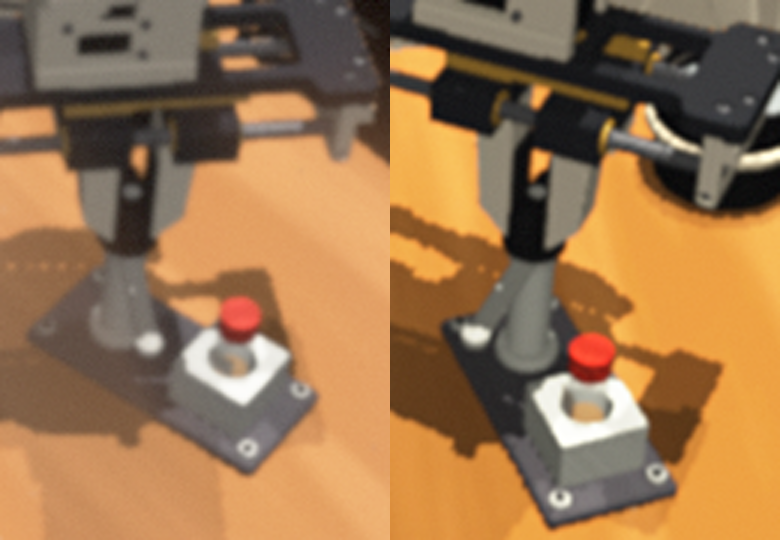

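The keeper has swung about 45°: its tip is at (148,343) in the left crop and the cap is uncovered. I'll turn it about 37° more.

move_arm(deltas=[{"x":0,"y":0,"z":0,"wx":0,"wy":0,"wz":5,"hand":0.1},{"x":0,"y":0,"z":0,"wx":0,"wy":0,"wz":11,"hand":0.1},{"x":0,"y":0,"z":0,"wx":0,"wy":0,"wz":17,"hand":0.1},{"x":0,"y":0,"z":0,"wx":0,"wy":0,"wz":23,"hand":0.1},{"x":0,"y":0,"z":0,"wx":0,"wy":0,"wz":29,"hand":0.1},{"x":0,"y":0,"z":0,"wx":0,"wy":0,"wz":34,"hand":0.1},{"x":0,"y":0,"z":0,"wx":0,"wy":0,"wz":37,"hand":0.1},{"x":0,"y":0,"z":0,"wx":0,"wy":0,"wz":37,"hand":0.1}])

```text
time: 8.1
tool_pos: [0.5739, -0.3283, 0.0824]
tool_rot: [3.14, -0.002, 0.385]
contact_force: [6.5, 0.4, -1.4]
opening: 0.014
```

move_arm(deltas=[{"x":0,"y":0,"z":0,"wx":0,"wy":0,"wz":0,"hand":0.35},{"x":0,"y":0,"z":0,"wx":0,"wy":0,"wz":0,"hand":0.45},{"x":0,"y":0,"z":0,"wx":0,"wy":0,"wz":0,"hand":0.45},{"x":0,"y":0,"z":-0.03,"wx":0,"wy":0,"wz":0,"hand":0.45},{"x":0,"y":0,"z":-0.08,"wx":0,"wy":0,"wz":0,"hand":0.45},{"x":0,"y":0,"z":-0.12,"wx":0,"wy":0,"wz":0,"hand":0.45},{"x":0,"y":0,"z":-0.12,"wx":0,"wy":0,"wz":0,"hand":0.45}])

```text
time: 8.98
tool_pos: [0.574, -0.3293, 0.2065]
tool_rot: [3.135, -0.004, 0.387]
contact_force: [-0.0, 0.8, 0.0]
opening: 0.0412
```

Run:
```python
from h import *
I={n:viewer.read_camera(n)[...,::-1] for n in('scene','side')}; P={n:viewer.camera_params(n) for n in I}
c={}
for n,box in(('scene',(400,235,440,280)),('side',(370,285,405,320))):
    b,g,r=[I[n][...,i].astype(int) for i in range(3)]
    m=(r-np.maximum(g,b)>70)&(b<90)&(g<90); bl=blobs(m,box); print(n,bl[:2]); x,y,w,h=bl[0][2]; c[n]=bl[0][1]
    print(plane(P[n],bl[0][1],.061))
print(tri(ray(P['scene'],c['scene']),ray(P['side'],c['side'])))
im=[cv2.resize(I[n][y:y+150,x:x+130],None,fx=3,fy=3,interpolation=2) for n,x,y in(('scene',340,190),('side',320,225))]
cv2.imwrite('pics/k3.png',np.hstack(im))
v=(.5899,-.3913)
delta((*v,.2),104.3)
```

```text
scene [(49, [419.8, 254.5], [415, 251, 10, 8])]
[ 0.59168544 -0.3895335   0.061     ]
side [(173, [386.8, 304.2], [380, 296, 14, 16])]
[ 0.59077562 -0.39319688  0.061     ]
(array([ 0.59231118, -0.38904575,  0.05841695]), np.float64(0.0023268832208504842))
d [-0.0076  0.0651  0.002 ] w [-2.000e-02  0.000e+00 -8.213e+01]
```

View pics/k3.png

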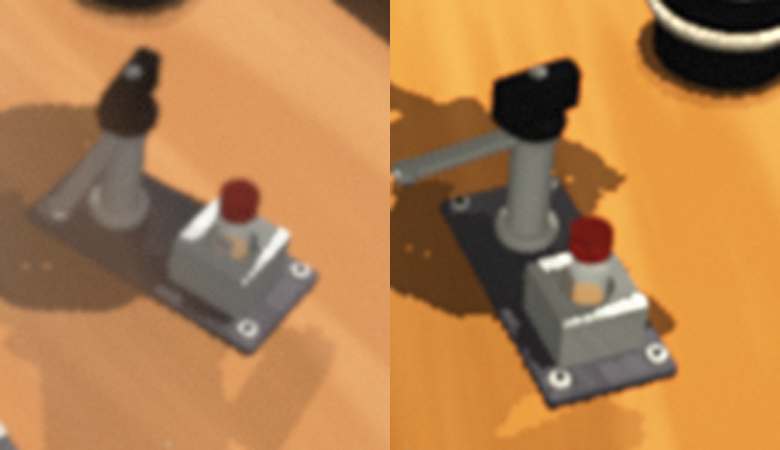

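The keeper is swung about 80°, with its tip at (60,212) in the left crop. The red cap is fully uncovered, and the vial is at about (0.591,-0.391).

move_arm(deltas=[{"x":-0.001,"y":0.01,"z":0,"wx":0,"wy":0,"wz":-10,"hand":0.5},{"x":-0.002,"y":0.02,"z":0,"wx":0,"wy":0,"wz":-20,"hand":0.5},{"x":-0.003,"y":0.03,"z":0,"wx":0,"wy":0,"wz":-30,"hand":0.5},{"x":-0.004,"y":0.04,"z":0,"wx":0,"wy":0,"wz":-40,"hand":0.5},{"x":-0.005,"y":0.05,"z":0,"wx":0,"wy":0,"wz":-50,"hand":0.5},{"x":-0.006,"y":0.06,"z":0,"wx":0,"wy":0,"wz":-60,"hand":0.5},{"x":-0.0075,"y":0.0655,"z":0,"wx":0,"wy":0,"wz":-70,"hand":0.5},{"x":-0.0075,"y":0.0655,"z":0,"wx":0,"wy":0,"wz":-80,"hand":0.5}])

```text
time: 10.07
tool_pos: [0.5897, -0.3917, 0.1995]
tool_rot: [-3.139, -0.003, 1.788]
contact_force: [-0.3, 0.8, 0.1]
opening: 0.0453
```

move_arm(deltas=[{"x":0,"y":0,"z":0,"wx":0,"wy":0,"wz":-2,"hand":0.5},{"x":0,"y":0,"z":0,"wx":0,"wy":0,"wz":-2,"hand":0.5},{"x":0,"y":0,"z":0,"wx":0,"wy":0,"wz":-2,"hand":0.5},{"x":0,"y":0,"z":0,"wx":0,"wy":0,"wz":-2,"hand":0.5}])

```text
time: 10.58
tool_pos: [0.5905, -0.3916, 0.2021]
tool_rot: [-3.142, -0.0, 1.817]
contact_force: [0.7, 0.6, 0.1]
opening: 0.0459
```

Run:
```python
from h import *
s=monitor.observe();print(s['tool_pos'],s['tool_rot'])
p=viewer.camera_params('wrist'); im=viewer.read_camera('wrist')[...,::-1]; cv2.imwrite('pics/w4.png',im)
b,g,r=[im[...,i].astype(int) for i in range(3)]
m=(r-np.maximum(g,b)>70)&(b<90)&(g<90)
u=proj(p,(.5905,-.391,.066)); print('pred',u)
for q in blobs(m,(int(u[0])-50,int(u[1])-50,int(u[0])+50,min(480,int(u[1])+50)))[:2]: print(q,plane(p,q[1],.064).round(4))
delta((.5905,-.391,.045),104.3)
```

```text
[ 0.59053293 -0.39159352  0.20213236] [-3.14158465e+00 -1.57534528e-04  1.81736909e+00]
pred [324.9307102  228.60861399]
(361, [322.3, 226.0], [312, 215, 22, 22]) [ 0.588  -0.3899  0.064 ]
d [6.000e-04 1.000e-04 1.572e-01] w [ 0.   -0.01 -0.16]
```

move_arm(deltas=[{"x":0.001,"y":-0.001,"z":0.05,"wx":0,"wy":0,"wz":0,"hand":0.5},{"x":0.001,"y":-0.001,"z":0.1,"wx":0,"wy":0,"wz":0,"hand":0.5},{"x":0.001,"y":-0.001,"z":0.13,"wx":0,"wy":0,"wz":0,"hand":0.5},{"x":0.001,"y":-0.001,"z":0.15,"wx":0,"wy":0,"wz":0,"hand":0.5},{"x":0.001,"y":-0.001,"z":0.157,"wx":0,"wy":0,"wz":0,"hand":0.5},{"x":0.001,"y":-0.001,"z":0.157,"wx":0,"wy":0,"wz":0,"hand":0.4},{"x":0.001,"y":-0.001,"z":0.157,"wx":0,"wy":0,"wz":0,"hand":0.3},{"x":0.001,"y":-0.001,"z":0.157,"wx":0,"wy":0,"wz":0,"hand":0.25}], grip_force=10)

```text
time: 11.62
tool_pos: [0.5898, -0.3914, 0.0464]
tool_rot: [3.14, 0.002, 1.818]
contact_force: [-1.3, 0.5, 0.3]
opening: 0.0244
```

move_arm(deltas=[{"x":0,"y":0,"z":0,"wx":0,"wy":0,"wz":0,"hand":0.18},{"x":0,"y":0,"z":0,"wx":0,"wy":0,"wz":0,"hand":0.15},{"x":0,"y":0,"z":0,"wx":0,"wy":0,"wz":0,"hand":0.12},{"x":0,"y":0,"z":0,"wx":0,"wy":0,"wz":0,"hand":0.12}])

```text
time: 12.12
tool_pos: [0.5896, -0.3912, 0.0458]
tool_rot: [3.141, 0.001, 1.818]
contact_force: [-1.3, -0.3, 5.0]
opening: 0.0186
```

move_arm(deltas=[{"x":0,"y":0,"z":-0.01,"wx":0,"wy":0,"wz":0,"hand":0.12},{"x":0,"y":0,"z":-0.025,"wx":0,"wy":0,"wz":0,"hand":0.12},{"x":0,"y":0,"z":-0.05,"wx":0,"wy":0,"wz":0,"hand":0.12},{"x":0,"y":0,"z":-0.09,"wx":0,"wy":0,"wz":0,"hand":0.12},{"x":0,"y":0,"z":-0.13,"wx":0,"wy":0,"wz":0,"hand":0.12},{"x":0,"y":0,"z":-0.15,"wx":0,"wy":0,"wz":0,"hand":0.12},{"x":0,"y":0,"z":-0.15,"wx":0,"wy":0,"wz":0,"hand":0.12}])

```text
time: 13.0
tool_pos: [0.5901, -0.3915, 0.1981]
tool_rot: [3.139, 0.004, 1.818]
contact_force: [-0.6, -0.7, -0.8]
opening: 0.0181
```

Run:
```python
from h import *
s=monitor.observe();print(s['tool_pos'],s['tool_rot'],s['opening'],s['contact_force'])
im=[cv2.resize(viewer.read_camera(n)[y:y+200,x:x+200,::-1],None,fx=2,fy=2,interpolation=2) for n,x,y in(('scene',320,100),('side',300,170))]
cv2.imwrite('pics/l5.png',np.hstack(im))
delta((.456,-.2,.2),95)
```

```text
[ 0.59005965 -0.39147345  0.19807042] [3.13866534 0.00375881 1.81841943] 0.018120133197936088 [-0.61586982 -0.74417301 -0.75033693]
d [ 0.2175 -0.0822 -0.0052] w [-0.04 -0.05  9.18]
```

View pics/l5.png

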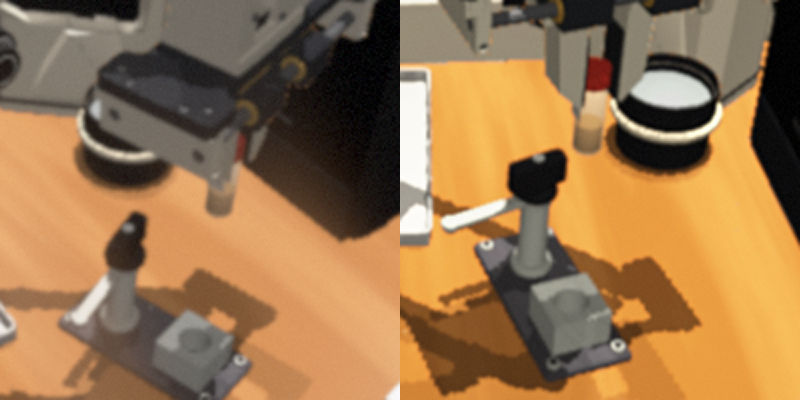

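The vial is out and held between the fingers, the hole is empty, and the keeper is clear. I'll compare its image position with a vertical vial to check for tilt.

Run:
```python
from h import *
for n,x,y,o in(('scene',320,100,0),('side',300,170,400)):
    p=viewer.camera_params(n)
    for z in(.160,.175,.208,.218): print(n,z,((proj(p,(.590,-.3915,z))-[x,y])*2+[o,0]).round(1))
s=cv2.imread('pics/l5.png'); cv2.imwrite('pics/l5z.png',np.hstack([cv2.resize(s[110:230,180:280],None,fx=4,fy=4,interpolation=2),cv2.resize(s[40:160,540:640],None,fx=4,fy=4,interpolation=2)]))
```

```text
scene 0.16 [217.4 208. ]
scene 0.175 [220.3 190.6]
scene 0.208 [227.  150.6]
scene 0.218 [229.1 138. ]
side 0.16 [584.3 143.2]
side 0.175 [586.3 122.7]
side 0.208 [591.   75.7]
side 0.218 [592.5  60.9]
```

View pics/l5z.png

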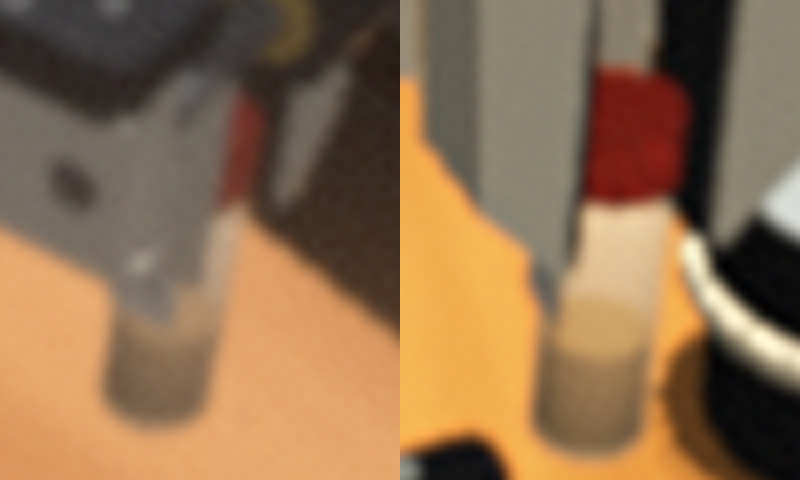

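The vial hangs upright to within about 2°. In the side zoom the bottom is at (588,450), and the edge slope is 0.12 against 0.10 expected. Next I'll carry it over the tray.

move_arm(deltas=[{"x":0.027,"y":-0.01,"z":0,"wx":0,"wy":0,"wz":1,"hand":0.12},{"x":0.062,"y":-0.023,"z":0,"wx":0,"wy":0,"wz":3,"hand":0.12},{"x":0.1,"y":-0.037,"z":0,"wx":0,"wy":0,"wz":5,"hand":0.12},{"x":0.138,"y":-0.052,"z":0,"wx":0,"wy":0,"wz":7,"hand":0.12},{"x":0.175,"y":-0.066,"z":0,"wx":0,"wy":0,"wz":9,"hand":0.12},{"x":0.205,"y":-0.078,"z":0,"wx":0,"wy":0,"wz":9,"hand":0.12},{"x":0.22,"y":-0.083,"z":0,"wx":0,"wy":0,"wz":9,"hand":0.12},{"x":0.22,"y":-0.083,"z":0,"wx":0,"wy":0,"wz":9,"hand":0.12}])

```text
time: 14.1
tool_pos: [0.4548, -0.1976, 0.1949]
tool_rot: [-3.141, -0.0, 1.662]
contact_force: [1.0, 0.1, 0.0]
opening: 0.0185
```

move_arm(deltas=[{"x":0,"y":0,"z":0.02,"wx":0,"wy":0,"wz":0,"hand":0.12},{"x":0,"y":0,"z":0.05,"wx":0,"wy":0,"wz":0,"hand":0.12},{"x":0,"y":0,"z":0.08,"wx":0,"wy":0,"wz":0,"hand":0.12},{"x":0,"y":0,"z":0.11,"wx":0,"wy":0,"wz":0,"hand":0.12},{"x":0,"y":0,"z":0.125,"wx":0,"wy":0,"wz":0,"hand":0.12},{"x":0,"y":0,"z":0.13,"wx":0,"wy":0,"wz":0,"hand":0.12},{"x":0,"y":0,"z":0.13,"wx":0,"wy":0,"wz":0,"hand":0.12},{"x":0,"y":0,"z":0.13,"wx":0,"wy":0,"wz":0,"hand":0.12}])

```text
time: 15.1
tool_pos: [0.4556, -0.1984, 0.0661]
tool_rot: [3.14, 0.001, 1.661]
contact_force: [-0.1, -0.5, -0.0]
opening: 0.0187
```

Run:
```python
from h import *
s=monitor.observe();print(s['tool_pos'],s['tool_rot'],s['opening'],s['contact_force'])
im=[cv2.resize(viewer.read_camera(n)[y:y+180,x:x+170,::-1],None,fx=2.3,fy=2.3,interpolation=2) for n,x,y in(('scene',180,150),('side',205,140))]
cv2.imwrite('pics/t6.png',np.hstack(im))
```

```text
[ 0.45559434 -0.19842729  0.06609211] [3.14004241e+00 1.12141567e-03 1.66124971e+00] 0.018655185367226677 [-0.09638509 -0.51102178 -0.00564204]
```

View pics/t6.png

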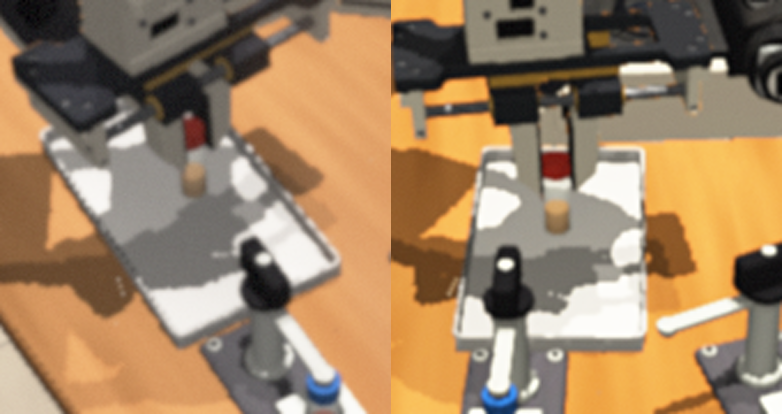

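The vial hangs upright over the middle of the tray, with its cap at (195,132) and base at (194,190) in the left crop. Its underside is at about 28 mm and the floor is at 2 mm, so I'll lower it in small steps.

move_arm(deltas=[{"x":0,"y":0,"z":0.01,"wx":0,"wy":0,"wz":0,"hand":0.12},{"x":0,"y":0,"z":0.018,"wx":0,"wy":0,"wz":0,"hand":0.12},{"x":0,"y":0,"z":0.022,"wx":0,"wy":0,"wz":0,"hand":0.12},{"x":0,"y":0,"z":0.024,"wx":0,"wy":0,"wz":0,"hand":0.12},{"x":0,"y":0,"z":0.025,"wx":0,"wy":0,"wz":0,"hand":0.12},{"x":0,"y":0,"z":0.025,"wx":0,"wy":0,"wz":0,"hand":0.12}])

```text
time: 15.95
tool_pos: [0.455, -0.198, 0.0403]
tool_rot: [3.141, 0.0, 1.661]
contact_force: [-0.1, 0.5, -0.3]
opening: 0.0184
```

Run:
```python
from h import *
s=monitor.observe();print(s['tool_pos'],s['opening'],s['contact_force'])
```

```text
[ 0.45502674 -0.19803929  0.0402709 ] 0.018379106403450765 [-0.05102055  0.53780246 -0.29599666]
```

Next, small 0.5 mm steps until contact shows.

move_arm(deltas=[{"x":0,"y":0,"z":0.0005,"wx":0,"wy":0,"wz":0,"hand":0.12},{"x":0,"y":0,"z":0.0005,"wx":0,"wy":0,"wz":0,"hand":0.12},{"x":0,"y":0,"z":0.001,"wx":0,"wy":0,"wz":0,"hand":0.12},{"x":0,"y":0,"z":0.001,"wx":0,"wy":0,"wz":0,"hand":0.12}])

```text
time: 16.45
tool_pos: [0.455, -0.1981, 0.0393]
tool_rot: [3.141, 0.0, 1.661]
contact_force: [-0.5, -0.9, 0.9]
opening: 0.0184
```

move_arm(deltas=[{"x":0,"y":0,"z":0.0005,"wx":0,"wy":0,"wz":0,"hand":0.12},{"x":0,"y":0,"z":0.001,"wx":0,"wy":0,"wz":0,"hand":0.12},{"x":0,"y":0,"z":0.001,"wx":0,"wy":0,"wz":0,"hand":0.12}])

```text
time: 16.82
tool_pos: [0.4554, -0.1984, 0.0392]
tool_rot: [3.14, 0.001, 1.661]
contact_force: [-2.5, -0.1, 11.1]
opening: 0.0183
```

Contact shows as 11 N upward. I'll back off 0.5 mm, open gently, and lift away.

move_arm(deltas=[{"x":0,"y":0,"z":-0.0005,"wx":0,"wy":0,"wz":0,"hand":0.12},{"x":0,"y":0,"z":-0.0005,"wx":0,"wy":0,"wz":0,"hand":0.22},{"x":0,"y":0,"z":-0.0005,"wx":0,"wy":0,"wz":0,"hand":0.3},{"x":0,"y":0,"z":-0.0005,"wx":0,"wy":0,"wz":0,"hand":0.5},{"x":0,"y":0,"z":-0.0005,"wx":0,"wy":0,"wz":0,"hand":0.5},{"x":0,"y":0,"z":-0.03,"wx":0,"wy":0,"wz":0,"hand":0.5},{"x":0,"y":0,"z":-0.08,"wx":0,"wy":0,"wz":0,"hand":0.5},{"x":0,"y":0,"z":-0.14,"wx":0,"wy":0,"wz":0,"hand":0.5}])

```text
time: 17.82
tool_pos: [0.4543, -0.1976, 0.1789]
tool_rot: [-3.14, -0.002, 1.661]
contact_force: [1.9, -1.0, -0.7]
opening: 0.0457
```

Run:
```python
from h import *
s=monitor.observe();print(s['tool_pos'],s['opening'],s['contact_force'])
im=[cv2.resize(viewer.read_camera(n)[y:y+180,x:x+w,::-1],None,fx=2,fy=2,interpolation=2) for n,x,y,w in(('scene',180,160,180),('side',205,170,220))]
cv2.imwrite('pics/f7.png',np.hstack(im))
```

```text
[ 0.4543042  -0.19763158  0.17892066] 0.04572198904334032 [ 1.9248675  -1.00869985 -0.66647066]
```

View pics/f7.png

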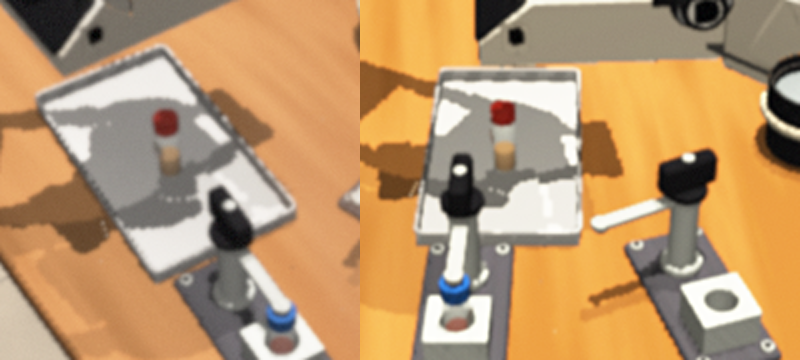

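The red vial stands upright in the middle of the tray, with its cap at (166,122) and base at (170,165) in the left crop. Clamp A is open and the blue vial's clamp is still closed. The gripper is well clear.

move_arm(deltas=[{"x":0,"y":0,"z":-0.02,"wx":0,"wy":0,"wz":0,"hand":0.5},{"x":0,"y":0,"z":-0.02,"wx":0,"wy":0,"wz":0,"hand":0.5},{"x":0,"y":0,"z":-0.02,"wx":0,"wy":0,"wz":0,"hand":0.5}])

```text
time: 18.3
tool_pos: [0.4545, -0.1978, 0.1971]
tool_rot: [-3.14, -0.001, 1.661]
contact_force: [0.2, -0.3, -0.1]
opening: 0.0459
```

```bash
python3 -c "
from cell import robot,monitor
print(monitor.observe()['time'],robot.hand_in())"
```

```text
the job is handed in; nothing more can be done
18.3 None
```

The red-capped vial is out of its clamp and standing upright in the middle of the steel tray. I handed the job in at 18.3 s.

- **Clamp:** Its knob loosened clockwise seen from above, on the first try. I turned it about 82° by the tool yaw, and the pictures show the keeper well clear of the cap.
- **Vial:** I gripped it at the cap with 10 N, lifted it straight out and set it down at about (0.455, -0.198). Floor contact showed as 11 N upward, and I backed off 0.5 mm before opening.
- **Last checks:** The final picture shows the red vial upright, its block empty, and the blue vial's clamp still closed. The gripper was about 16 cm above its placing height, open, with no contact force.
- **Disagreements:** The cameras differed by 2 to 4 mm on the cap and knob positions, so I used averages. Both grasps closed at the expected widths: 14 mm on the knob and 18 to 19 mm on the vial. No check failed.

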